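# Sort the spoon and the ramekin, then hold the lid ready over the tub

## Robot

A 6-joint arm with a two-finger parallel gripper is mounted at the origin on a cart in front of the work surface, level with it; the furniture and walls round the work are solid. World frame = base frame: x ahead of the robot, y to its left, z up, the work surface at z = 0. Lengths are in m, angles in rad, forces in N, time in s.
With the tool pointing down it reaches from about 0.375 to 0.975 m from the base axis. Payload 3.8 kg.
Tool frame: the origin (TCP) lies at the very end of the fingers, on their centre line; the grasp point (between the pads) lies bot.hold_point_z behind it (bot.hold_point_z is the distance from the TCP to the grasp point, in m); z points along the fingers, y is the line along which they close (so a half turn about z gives the same grasp; the last joint's range is limited). The gripper opens to 85 mm and grips with 20 to 120 N. Pads are 22 mm wide; open, the fingers measure 114 mm over their backs; the gripper's body (76 mm by 85 mm) begins 54 mm behind the grasp point. The pads swing forward as they close: fully open they stand 13 mm farther back than shut.
Start: joints at [-1.248, 0.264, 1.604, -0, 1.274, -0.037], TCP at [0.238, -0.632, 0.231] pointing down, gripper open.
Joint ranges: [-2.63, 2.63], [-0.94, 2.18], [0.31, 2.57], [-1.31, 4.45], [0, 2.66], [-2.55, 2.55]. Speed limits (rad/s): [2.57, 2.57, 3.14, 3.14, 3.14, 3.14].

## Interface

Orientations are given as a rotation vector (axis times angle).
In Python, from workcell import bot gives the robot as it stands.
- The arm moves only by the shell command python3 jog.py FILE [OPENING] [FORCE], which reads ROWS from the file FILE. ROWS is one flat JSON list of numbers that holds 1 to 5 rows one after another, with no inner brackets; each row has 4 numbers: dx, dy, dz in normalised numbers (1 is 1 m), then a turn about the tool's z in fractions of the full range, 1 being 360 degrees; each row shifts and turns the commanded pose from where the row before left it, along the tool's axes as they then stand; what a row does not reach is not made up. A row lasts 1/8 s, in which the tool goes at most 0.0625 m and 0.188 rad, less where a joint would pass 70% of its speed; a pose out of reach is approached as far as the arm can. OPENING is the opening from 0.0 (shut) to 1.0 (fully open), set as the command begins (- or left out keeps the last). The fingers move at their own pace and stop on an object; FORCE is the grip in N (left out, the last holds). Time passes only in rows, so rows that do not move let the fingers close. It prints the time, the measured TCP pose, the force, the opening and the grip force at its end. Shift and turn numbers lie between -1 and 1, and a call with a number outside is refused. Input that does not fit is refused with a message, and nothing moves.
- bot.read_state(): the state, without advancing time (a new reading comes with each control period).
- bot.read_camera(name): name is "scene" or "top" or "wrist"; returns the picture (400x640x3 uint8, red, green, blue); there is no depth.
- bot.camera_info(name): a dict with "intrinsics" (3x3 intrinsics, pixels), "extrinsics" (4x4, takes a point from camera to world coordinates). Camera axes: x right, y down, z forward; pixel columns grow to the right and rows downward; lengths in m; the calibration is good to about 2 mm. A picture is of the moment at which its call begins: read the wrist's pose just before it. camera_info takes no time and is no camera call; for the wrist camera it gives the pose at the moment of the call.
- bot.finish_job(): hands the job in; it is judged then, once.
The state is a dict: "time": time; "q": joint angles; "joint_vel": joint speeds; "joint_torque": joint torques, N m; "tool_pos": TCP position; "tcp_rot": TCP orientation; "wrist_force": force on the tool from outside, world axes, zero at the start; "torque": the same for the moment, N m; "width": opening from 0.0 (shut) to 1.0 (fully open); "grip_force": force on a finger pad.
Only numpy, scipy, OpenCV 4.12 (cv2) and the standard library are available. Lean on these libraries where they do the work, as an engineer would, in place of code of your own. Each camera call takes 0.05 s, during which the arm holds its last target. There are 200 camera calls.

## Task

Clear up after measuring: put the small wooden-handled spoon in the deep steel tub and set the ramekin down (not dropped) upright inside the low steel tray. Then fetch the pan lid, carrying it well above the height of the salt pot and disturbing neither the pot nor the pepper mill, and hold it level, centred and square about 2 cm above the tub's rim without ever touching the tub, so that I can wipe the rim first. Finish while still holding the lid there: do not lower it or let go.

Things in the scene. Friction and masses are not known exactly. Their poses are not given: they have to be found in the camera images.
- tub: Deep open steel tub, 162 (its x) x 176 (its y) x 65 mm high over its flat 8 mm lip; the mouth inside is 140 x 154 mm, walls and floor 3 mm. Origin: centre of its underside; z up; the rim is at z = 65 mm. Loose, 0.6 kg. The lid's outline matches its lip. Tub and tray may change places.
- tray: Low open steel tray, 170 x 170 x 30 mm over its 6 mm lip, inside 152 x 152 mm, walls and floor 3 mm. Origin: centre of its underside; z up. Loose, 0.6 kg.
- lid: Flat steel pan lid lying on the worktop, 162 (its x) x 176 (its y) mm, 2 mm thick; a bail handle over its centre: its bar runs along the lid's y, 8 mm wide across x, 48 mm long, underside 17 mm and top 25 mm above the lid's underside. Pinch the bar across x. Origin: centre of its underside; z up. About 0.16 kg. Over the tub its long sides go along the tub's long sides, either way round.
- spoon: Small measuring spoon lying on the worktop along its x, 130 mm long: a round turned-wood handle 19 mm thick from x = -65 to 0 mm, its axis 10 mm above the worktop, and a shallow round steel bowl 51 mm across and 14 mm high at the +x end. Origin: middle of its length, at its underside. It balances about 25 mm from the origin towards the handle end: pinch it there, across its y. About 0.08 kg.
- ramekin: Plain white round ramekin standing upright, 72 mm across, 45 mm high, open at the top, wall about 7 mm thick (29 to 36 mm from the axis), inner floor 6 mm up, 0.14 kg. Origin: centre of its underside; z up. Pinch its rim.
- salt_pot: Round steel salt pot with a flat lid, 116 x 96 x 86 mm high, standing between the lid and the bins; leave it where it stands. Origin: centre of its underside; z up.
- pepper_mill: Wooden pepper mill with a crank, 56 x 80 x 152 mm high, standing between the lid and the bins; leave it standing where it is. Origin: centre of its underside; z up.

How it is judged:
By the outcome, as a careful person would: the job done as asked, in the order asked, and still so for the second after the job is handed in, while the arm keeps its last pose, push and grip.
It also fails if it takes over 72 s, if anything falls off the work surface, if the arm or the gripper's body presses on something with over 40 N, if the wrist force passes 120 N, or if a joint passes its speed limit or range.

## Working session

There is one attempt and no reset: what is moved stays moved. The work goes in short steps, Python scripts to look and compute and a shell command to move; the robot and the scene stay as the last step left them, time stands still between calls to the robot, and variables do not carry over. Pictures are saved under pics/ and viewed, at most 10 in all, crops included, and the job is handed in when it is done.

```bash
ls; mkdir -p pics
python3 - <<'E'
from workcell import bot
import cv2,numpy as np
np.set_printoptions(precision=4,suppress=True)
for n in ["top","scene"]:
    cv2.imwrite(f"pics/{n}0.png",bot.read_camera(n)[:,:,::-1]); i=bot.camera_info(n); print(n,i["intrinsics"],i["extrinsics"])
print(bot.hold_point_z,bot.read_state())
E
```

```text
jog.py
pics
workcell.py
top [[396.8339   0.     321.1017]
 [  0.     396.8339 197.7716]
 [  0.       0.       1.    ]] [[ 0.3119 -0.9283  0.2026  0.3402]
 [-0.9501 -0.3049  0.0656 -0.0604]
 [ 0.0009 -0.213  -0.9771  1.1704]
 [ 0.      0.      0.      1.    ]]
scene [[520.6004   0.     316.925 ]
 [  0.     520.6004 204.4634]
 [  0.       0.       1.    ]] [[-0.4693 -0.352   0.8098 -0.5723]
 [-0.8828  0.165  -0.4399  0.6024]
 [ 0.0212 -0.9214 -0.3881  0.5928]
 [ 0.      0.      0.      1.    ]]
0.0187 {'time': 0.1, 'q': array([-1.2479,  0.2647,  1.6053,  0.    ,  1.2737, -0.0369]), 'joint_vel': array([ 0.0002, -0.0018, -0.0023, -0.0001, -0.0016,  0.0013]), 'joint_torque': array([  0.0008, -51.6708, -36.859 ,  -0.    ,   0.0063,   0.    ]), 'tool_pos': array([ 0.2374, -0.6311,  0.2301]), 'tcp_rot': array([-3.0889, -0.5617,  0.0004]), 'wrist_force': array([-0.4621, -0.1971, -0.4423]), 'torque': array([-0.0131,  0.0302, -0.0603]), 'grip_force': 0.0, 'width': 0.997704953481493}
```

View pics/top0.png

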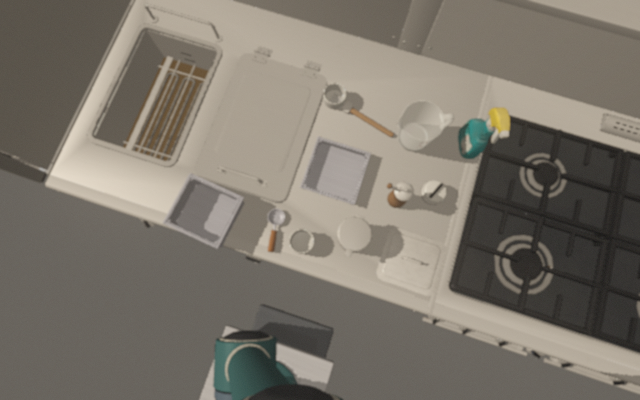

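View pics/scene0.png

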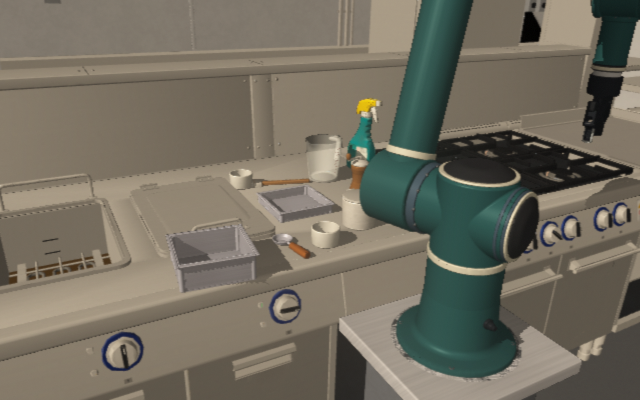

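The top view shows the tub at (205,210), tray (336,171), spoon with its bowl at (277,216) and handle at (272,241), ramekin (301,241), salt pot (354,235), mill (398,194) and lid (410,263). The scene view agrees. I'll zoom in next to get corner pixels.

```bash
cat > h.py <<'E'
from workcell import bot
import cv2,numpy as np
from scipy.spatial.transform import Rotation as R
np.set_printoptions(precision=4,suppress=True)
def ray(info,uv,z):
    K,T=np.array(info["intrinsics"]),np.array(info["extrinsics"])
    d=T[:3,:3]@np.linalg.inv(K)@np.array([uv[0],uv[1],1.]); o=T[:3,3]
    return (o+d*(z-o[2])/d[2])[:2]
def proj(info,p):
    K,T=np.array(info["intrinsics"]),np.array(info["extrinsics"])
    c=K@(T[:3,:3].T@(np.array(p)-T[:3,3])); return c[:2]/c[2]
def tool(target,q=None):
    """tool-frame offset from present pose to a world target, and the yaw of tool y"""
    s=bot.read_state(); M=R.from_rotvec(s["tcp_rot"]).as_matrix()
    return M.T@(np.array(target)-s["tool_pos"]), np.degrees(np.arctan2(M[1,1],M[0,1])), s
E
python3 - <<'E'
from h import *
im=cv2.imread("pics/top0.png"); c=im[160:310,160:450]
cv2.imwrite("pics/crop.png",cv2.resize(c,(798,413),interpolation=cv2.INTER_CUBIC))
E
```

```text
(no output)
```

View pics/crop.png

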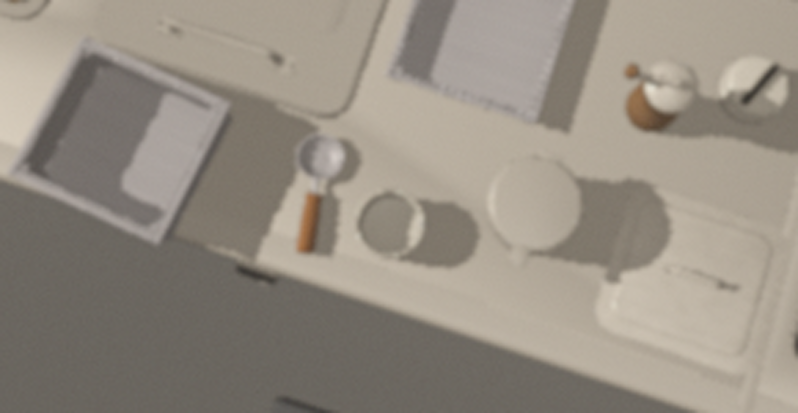

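The crop (2.752x) shows the tub rim corners at about (88,40), (228,104), (160,243) and (15,175). The spoon handle runs (314,196)-(305,250), the ramekin rim centre is (391,224), and the lid's handle runs (668,268)-(738,290).

Run:
```python
from h import *
i=bot.camera_info("top")
f=lambda p,z:ray(i,(160+p[0]/2.752,160+p[1]/2.7533),z)
for n,z,ps in [("tub",.065,[(88,40),(228,104),(160,243),(15,175)]),("spoonhandle",.012,[(314,196),(305,250)]),("bowl",.01,[(322,157)]),("ramekin",.045,[(391,224),(358,224),(425,224),(391,192),(391,257)]),("salt",.08,[(535,203)]),("lidhandle",.025,[(668,268),(738,290)]),("lid",.002,[(632,190),(772,235),(745,355),(600,310)]),("tray near",.03,[(392,74),(540,120)]),("mill top",.13,[(670,88)])]:
    print(n,*[f(p,z) for p in ps])
print("tray", *[ray(i,p,.03) for p in [(317,138),(370,152),(356,203),(303,187)]])
```

```text
tub [0.5183 0.3894] [0.4998 0.2257] [0.3441 0.2404] [0.3624 0.4063]
spoonhandle [0.442  0.1171] [0.3851 0.1069]
bowl [0.4846 0.1234]
ramekin [0.4366 0.0269] [0.426  0.0592] [ 0.4475 -0.0063] [0.4679 0.0376] [0.4046 0.0161]
salt [ 0.4985 -0.1061]
lidhandle [ 0.4848 -0.2598] [ 0.4857 -0.3348]
lid [ 0.5558 -0.2045] [ 0.556  -0.3599] [ 0.4262 -0.3644] [ 0.4232 -0.2077]
tray near [0.5908 0.0789] [ 0.5922 -0.0871]
mill top [ 0.6403 -0.1962]
tray [0.7495 0.086 ] [ 0.757  -0.0799] [ 0.5937 -0.086 ] [0.5909 0.0772]
```

```bash
cat > go.py <<'E'
import sys; from h import *
a=list(map(float,sys.argv[1:]))
d,yaw,s=tool(a[:3]); 
print("d",d,"pos",s["tool_pos"],"yaw",round(yaw,2), "turn", (np.radians(yaw-a[3])+np.pi/2)%np.pi-np.pi/2 if len(a)>3 else "", "tilt",R.from_rotvec(s["tcp_rot"]).as_matrix()[2,:2],"t",s["time"])
E
python3 go.py .46 -.29 .29 0; python3 go.py .420 .113 .26 99.4
```

```text
d [ 0.3284 -0.2411 -0.0594] pos [ 0.2374 -0.6311  0.2301] yaw -69.39 turn -1.2110101015084394 tilt [ 0.0001 -0.0021] t 0.1
d [ 0.4329 -0.6323 -0.0286] pos [ 0.2374 -0.6311  0.2301] yaw -69.39 turn 0.19572527559899022 tilt [ 0.0001 -0.0021] t 0.1
```

```bash
echo '[0.046,-0.034,-0.015,0,0.046,-0.034,-0.015,0,0.047,-0.034,-0.015,0,0.047,-0.034,-0.014,0,0.047,-0.034,0,0]' > m.json && python3 jog.py m.json 1.0 60; echo '[0.047,-0.035,0,0,0.047,-0.035,0,0,0,0,0,0,0,0,0,0]' > m.json && python3 jog.py m.json
python3 - <<'E'
from h import *
i=bot.camera_info("wrist");print(i); im=bot.read_camera("wrist"); cv2.imwrite("pics/w1.png",im[:,:,::-1])
import pickle; pickle.dump(i,open("w1.pkl","wb"))
E
python3 go.py .420 .113 .26 99.4
```

```text
time: 0.72
tool_pos: [0.3971, -0.3894, 0.2916]
tcp_rot: [3.089, 0.561, 0.002]
wrist_force: [1.7, -0.2, 0.7]
width: 1.0
grip_force: 0.0
time: 1.23
tool_pos: [0.459, -0.2919, 0.2899]
tcp_rot: [3.091, 0.564, -0.002]
wrist_force: [0.1, -1.0, -0.6]
width: 1.0
grip_force: 0.0
{'intrinsics': array([[348.6797,   0.    , 321.7371],
       [  0.    , 348.6797, 198.5203],
       [  0.    ,   0.    ,   1.    ]]), 'extrinsics': array([[ 0.3529, -0.8859, -0.3011,  0.5382],
       [-0.9356, -0.3342, -0.1134, -0.2626],
       [-0.0002,  0.3217, -0.9468,  0.433 ],
       [ 0.    ,  0.    ,  0.    ,  1.    ]])}
d [ 0.1065 -0.3933  0.0299] pos [ 0.4587 -0.2926  0.2899] yaw -69.4 turn 0.19542331748850827 tilt [-0.0009 -0.0001] t 1.275
```

View pics/w1.png

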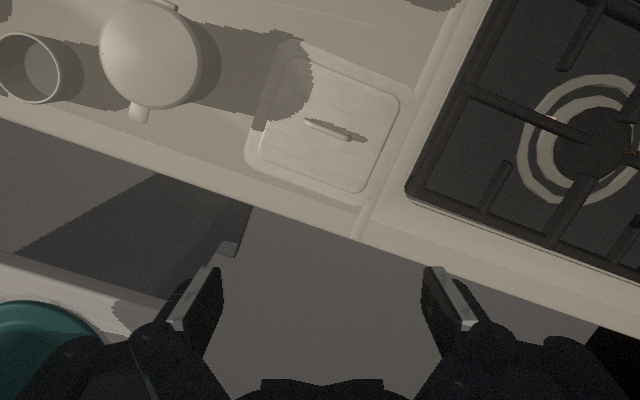

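The wrist view shows the lid clearly: bar from (306,121) to (350,138), shadow off to its right, and corners near (290,40), (413,95), (362,208) and (246,158).

Run:
```python
from h import *
import pickle; i=pickle.load(open("w1.pkl","rb"))
a,b=ray(i,(306,121),.024),ray(i,(350,138),.024); d=b-a
print("bar",a,b,(a+b)/2,np.linalg.norm(d),np.degrees(np.arctan2(d[1],d[0])))
c=[ray(i,p,.002) for p in [(290,40),(413,95),(362,208),(246,158)]]; print(*c,np.mean(c,0))
for k in range(4):
    e=c[(k+1)%4]-c[k]; print(np.linalg.norm(e),np.degrees(np.arctan2(e[1],e[0])))
im=cv2.imread("pics/w1.png"); print("ramekin centre", ray(i,(29,68),.045),"salt",ray(i,(150,53),.08))
```

```text
bar [ 0.49   -0.2613] [ 0.4898 -0.3161] [ 0.4899 -0.2887] 0.054792086396151414 -90.21310557421205
[ 0.5656 -0.2138] [ 0.5606 -0.3697] [ 0.4075 -0.3685] [ 0.4178 -0.2063] [ 0.4879 -0.2896]
0.15598330070234181 -91.82407017557044
0.15313801908443453 179.55062527583837
0.16260175039541142 86.35821905231411
0.14796395814251503 -2.9326749368769267
ramekin centre [0.4415 0.0273] salt [ 0.5038 -0.1036]
```

Units first: turns go in shares of 360 degrees. So 0.1 rad / 6.2832 = 0.0159.

```bash
echo '[0.015,-0.058,0.004,0,0.015,-0.058,0.004,0,0.015,-0.056,0.004,0,0.015,-0.056,0.004,0,0.015,-0.056,0.004,0]' > m.json && python3 jog.py m.json; echo '[0.016,-0.055,0.005,0,0.016,-0.055,0.005,0,0,0,0,0.0159,0,0,0,0.0151,0,0,0,0]' > m.json && python3 jog.py m.json
cat > spoon.py <<'E'
from h import *
import sys
i=bot.camera_info("wrist"); im=bot.read_camera("wrist"); cv2.imwrite(f"pics/{sys.argv[1]}.png",im[:,:,::-1])
h=cv2.cvtColor(im,cv2.COLOR_RGB2HSV); m=((h[...,0]<15)&(h[...,1]>110)&(h[...,2]>60)).astype(np.uint8)
n,l,st,c=cv2.connectedComponentsWithStats(m); k=1+np.argmax(st[1:,4]); print(st[k],c[k])
ys,xs=np.where(l==k); P=np.array([ray(i,p,.012) for p in zip(xs,ys)])
(r,w,a)=cv2.minAreaRect(P.astype(np.float32)*1000); print("centre",r,w,a, "mean",P.mean(0))
E
python3 spoon.py w2;python3 go.py .420 .113 .26 99.4
```

```text
time: 1.9
tool_pos: [0.4291, 0.0002, 0.2703]
tcp_rot: [3.091, 0.556, 0.001]
wrist_force: [0.8, 0.0, 0.5]
width: 1.002
grip_force: 0.0
time: 2.52
tool_pos: [0.4209, 0.1134, 0.2602]
tcp_rot: [3.131, 0.257, -0.0]
wrist_force: [-1.2, -0.2, 1.3]
width: 1.006
grip_force: 0.0
[312 134  17  57 813] [319.7442 162.3087]
centre (415.7037048339844, 114.46514892578125) (65.45166778564453, 18.608808517456055) 9.711613655090332 mean [0.4159 0.1146]
d [-0.001   0.0002  0.0002] pos [0.4209 0.1134 0.2602] yaw -80.57 turn 0.00044796596571838876 tilt [-0.0002  0.0002] t 2.575
```

View pics/w2.png

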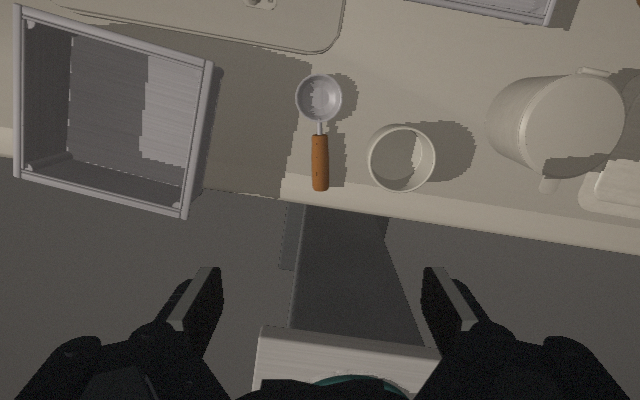

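The wrist view shows the spoon with its handle at (320,162) and bowl at (319,97). The ramekin is close to its right at (401,158), so I'll narrow the opening before going down. The tub is at the left, its corners near (15,5), (213,62), (187,218) and (13,177).

```bash
python3 go.py .4231 .1158 .05 99.7
python3 - <<'E'
from h import *
i=bot.camera_info("wrist")
print("ram",[ray(i,p,.045) for p in [(401,158),(365,158),(437,158)]])
c=[ray(i,p,.065) for p in [(15,5),(213,62),(187,218),(13,177)]]; print(*c,np.mean(c,0))
for k in range(4):
    e=c[(k+1)%4]-c[k]; print(np.linalg.norm(e),np.degrees(np.arctan2(e[1],e[0])))
E
```

```text
d [ 0.0026 -0.0021  0.2102] pos [0.4209 0.1134 0.2602] yaw -80.57 turn -0.004788021790264718 tilt [-0.0002  0.0002] t 2.575
ram [array([0.442 , 0.0328]), array([0.4359, 0.0699]), array([ 0.4482, -0.0043])]
[0.5217 0.398 ] [0.5037 0.2266] [0.3469 0.2435] [0.3629 0.4176] [0.4338 0.3215]
0.17236481312055713 -96.00400398269296
0.15768199081003623 173.82952149956589
0.1748335105585813 84.73668623420123
0.1599679305459904 -7.0471388894301805
```

Scaled: -0.006 rad / 6.2832 = -0.001.

```bash
echo '[0.002,-0.002,0.06,-0.001,0,0,0.06,0,0,0,0.06,0,0,0,0.03,0,0,0,0,0]' > m.json && python3 jog.py m.json 0.45 60; python3 go.py .4231 .1158 .003 99.7
```

```text
time: 3.2
tool_pos: [0.4197, 0.1153, 0.0477]
tcp_rot: [3.129, 0.267, -0.011]
wrist_force: [0.1, -0.1, 0.4]
width: 0.447
grip_force: 0.0
d [0.0038 0.     0.0447] pos [0.4197 0.1153 0.0477] yaw -80.25 turn 0.0009324481335801771 tilt [-0.0067  0.0003] t 3.2
```

```bash
echo '[0.003,0,0.025,0,0.001,0,0.014,0,0,0,0.005,0,0,0,0,0]' > m.json && python3 jog.py m.json; echo '[0,0,0,0,0,0,0,0,0,0,0,0,0,0,0,0,0,0,0,0]' > m.json && python3 jog.py m.json 0.0 60;echo '[0,0,-0.03,0,0,0,-0.06,0,0,0,-0.06,0,0,0,-0.03,0]' > m.json && python3 jog.py m.json; python3 go.py .445 .319 .2 84
```

```text
time: 3.7
tool_pos: [0.4266, 0.1174, 0.0068]
tcp_rot: [-3.13, -0.268, -0.001]
wrist_force: [-0.2, 0.0, 0.2]
width: 0.449
grip_force: 0.0
time: 4.32
tool_pos: [0.427, 0.1176, 0.0074]
tcp_rot: [-3.13, -0.268, -0.002]
wrist_force: [-2.0, -1.2, 6.1]
width: 0.193
grip_force: 58.7
time: 4.82
tool_pos: [0.428, 0.1179, 0.1905]
tcp_rot: [-3.129, -0.268, -0.01]
wrist_force: [0.2, 0.1, -0.9]
width: 0.194
grip_force: 58.8
d [ 0.051  -0.1953 -0.0091] pos [0.428  0.1179 0.1905] yaw -80.2 turn 0.2757425151915216 tilt [ 0.0064 -0.0003] t 4.825
```

Scaled: -0.186 rad / 6.2832 = -0.0296.

```bash
python3 go.py .431 .298 .19 -5.6; echo '[0.008,-0.044,0,0,0.009,-0.045,0,0,0.009,-0.045,0,0,0.008,-0.044,0,0,0,0,0,-0.0296]' > m.json && python3 jog.py m.json; echo '[0,0,0,-0.0296,0,0,0,-0.0296,0,0,0,-0.0296,0,0,0,-0.0296,0,0,0,-0.0296]' > m.json && python3 jog.py m.json;echo '[0,0,0,-0.0296,0,0,0,0,0,0,0,0]' > m.json && python3 jog.py m.json
python3 go.py .431 .298 .02 -5.6
python3 - <<'E'
from h import *
im=bot.read_camera("top")[160:260,140:300]
cv2.imwrite("pics/t2.png",cv2.resize(im[:,:,::-1],(800,500),interpolation=cv2.INTER_CUBIC))
E
```

```text
d [ 0.0336 -0.177   0.0008] pos [0.428  0.1179 0.1905] yaw -80.2 turn -1.3020351286113525 tilt [ 0.0064 -0.0003] t 4.825
time: 5.45
tool_pos: [0.4292, 0.3015, 0.1864]
tcp_rot: [-3.089, -0.569, -0.001]
wrist_force: [-0.1, -0.2, -0.5]
width: 0.192
grip_force: 59.0
time: 6.08
tool_pos: [0.4292, 0.2985, 0.1862]
tcp_rot: [-2.507, -1.893, 0.0]
wrist_force: [-0.8, 0.2, -0.3]
width: 0.193
grip_force: 58.9
time: 6.45
tool_pos: [0.4294, 0.2986, 0.1863]
tcp_rot: [2.331, 2.106, -0.0]
wrist_force: [0.6, 1.1, -0.8]
width: 0.196
grip_force: 58.9
d [-0.0004  0.0017  0.1663] pos [0.4294 0.2986 0.1863] yaw -5.79 turn -0.003283466123948031 tilt [-0. -0.] t 6.45
```

View pics/t2.png

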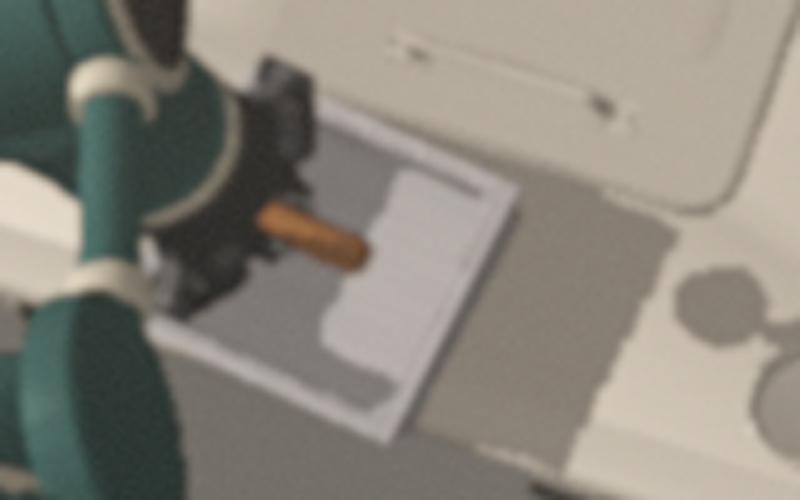

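The spoon is held over the tub, aligned with the long sides, with its handle end at about (365,255) in the crop. I'll lower it in.

```bash
echo '[0,0.002,0.06,0,0,0,0.06,0,0,0,0.03,0,0,0,0.014,0,0,0,0,0]' > m.json && python3 jog.py m.json; echo '[0,0,0.004,0,0,0,0.004,0,0,0,0,0]' > m.json && python3 jog.py m.json; echo '[0,0,0,0,0,0,0,0,0,0,0,0]' > m.json && python3 jog.py m.json 0.5; echo '[0,0,-0.03,0,0,0,-0.06,0,0,0,-0.06,0,0,0,-0.06,0,0,0,0,0]' > m.json && python3 jog.py m.json
python3 go.py .442 .01 .22 80
```

```text
time: 7.12
tool_pos: [0.4312, 0.2983, 0.0219]
tcp_rot: [-2.328, -2.109, 0.002]
wrist_force: [-0.5, -0.5, -0.7]
width: 0.193
grip_force: 59.0
time: 7.5
tool_pos: [0.4318, 0.2986, 0.0148]
tcp_rot: [2.328, 2.11, 0.001]
wrist_force: [-0.0, -0.4, -0.4]
width: 0.192
grip_force: 59.0
time: 7.88
tool_pos: [0.4316, 0.2985, 0.0145]
tcp_rot: [2.328, 2.11, 0.001]
wrist_force: [-0.3, 0.1, 0.3]
width: 0.5
grip_force: 0.0
time: 8.5
tool_pos: [0.4351, 0.3007, 0.2314]
tcp_rot: [2.326, 2.108, 0.02]
wrist_force: [-0.1, 0.1, -0.1]
width: 0.503
grip_force: 0.0
d [-0.2887  0.0352  0.0095] pos [0.4351 0.3007 0.2314] yaw -5.62 turn -1.4942728293987368 tilt [0.0079 0.0103] t 8.5
```

Scaled: -0.098 rad / 6.2832 = -0.0156.

```bash
echo '[-0.055,-0.002,0,0,-0.055,-0.003,0,0,-0.055,-0.003,0,0,-0.055,-0.003,0,0,-0.048,-0.003,0.01,-0.0156]' > m.json && python3 jog.py m.json 0.45; echo '[0,0,0,0,0,0,0,0]' > m.json && python3 jog.py m.json
cat > ram.py <<'E'
from h import *
import sys
i=bot.camera_info("wrist"); im=bot.read_camera("wrist"); cv2.imwrite(f"pics/{sys.argv[1]}.png",im[:,:,::-1])
h=cv2.cvtColor(im,cv2.COLOR_RGB2HSV); m=((h[...,0]<15)&(h[...,1]>110)&(h[...,2]>60)).astype(np.uint8)
n,l,st,c=cv2.connectedComponentsWithStats(m)
for k in range(1,n):
    if st[k,4]>60: print("brown",st[k],ray(i,c[k],.015))
print("expected ram px",proj(i,[.442,.03,.045]))
E
python3 ram.py w3; python3 go.py .474 .03 .22 0
```

```text
time: 9.12
tool_pos: [0.3908, 0.0314, 0.2139]
tcp_rot: [2.218, 2.224, 0.001]
wrist_force: [1.1, 1.2, 0.3]
width: 0.453
grip_force: 0.0
time: 9.38
tool_pos: [0.391, 0.0332, 0.2137]
tcp_rot: [-2.223, -2.219, 0.0]
wrist_force: [0.2, 0.3, -0.5]
width: 0.45
grip_force: 0.0
expected ram px [375.0377 178.409 ]
d [-0.0037  0.0827 -0.0061] pos [0.3913 0.0337 0.214 ] yaw -0.02 turn -0.00030427926757492507 tilt [ 0.0005 -0.0005] t 9.425
```

View pics/w3.png

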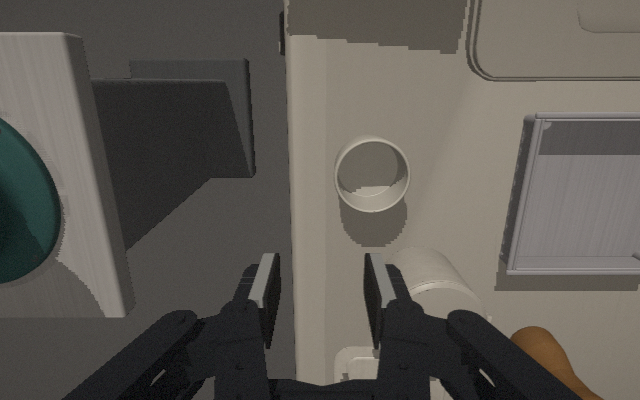

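The wrist view shows the ramekin rim as an ellipse centred at about (372,174), spanning 334–410 by 137–212. The tray's near corners are at (530,114) and (508,274).

```bash
python3 - <<'E'
from h import *
i=bot.camera_info("wrist")
print([ray(i,p,.045) for p in [(372,174.5),(334,174),(410,174),(372,137),(372,212)]])
print("tray near corners",[ray(i,p,.03) for p in [(530,114),(508,274)]])
E
python3 go.py .4745 .0335 .1 0
```

```text
[array([0.4394, 0.0342]), array([0.4043, 0.0347]), array([0.4745, 0.0346]), array([0.4378, 0.0687]), array([ 0.4411, -0.0029])]
tray near corners [array([0.5837, 0.0873]), array([ 0.592 , -0.0795])]
d [-0.0002  0.0832  0.1139] pos [0.3913 0.0337 0.214 ] yaw -0.02 turn -0.00030427926757492507 tilt [ 0.0005 -0.0005] t 9.425
```

```bash
echo '[0,0.041,0.03,0,0,0.04,0.045,0,0,0,0.06,0,0,0,0.03,0,0,0,0,0]' > m.json && python3 jog.py m.json; python3 go.py .472 .0335 .018 0
```

```text
time: 10.05
tool_pos: [0.4696, 0.0345, 0.0463]
tcp_rot: [-2.215, -2.22, 0.008]
wrist_force: [-0.3, 0.1, 1.0]
width: 0.452
grip_force: 0.0
d [-0.001   0.0026  0.0283] pos [0.4696 0.0345 0.0463] yaw 0.13 turn 0.002229396448157006 tilt [ 0.0001 -0.0072] t 10.05
```

```bash
echo '[0,0.001,0.018,0,0,0,0.01,0,0,0,0,0]' > m.json && python3 jog.py m.json; echo '[0,0,0,0,0,0,0,0,0,0,0,0,0,0,0,0,0,0,0,0]' > m.json && python3 jog.py m.json 0.0 45; python3 go.py .472 .0335 .018 0; echo '[0,0,-0.02,0,0,0,-0.05,0,0,0,-0.03,0,0,0,0,0]' > m.json && python3 jog.py m.json; python3 go.py .7055 .0015 .1
```

```text
time: 10.42
tool_pos: [0.4736, 0.0336, 0.0218]
tcp_rot: [2.22, 2.222, 0.0]
wrist_force: [-0.8, -0.6, -0.1]
width: 0.445
grip_force: 0.0
time: 11.05
tool_pos: [0.4739, 0.0332, 0.0224]
tcp_rot: [2.222, 2.221, 0.001]
wrist_force: [-1.3, 1.1, 6.8]
width: 0.055
grip_force: 43.2
d [ 0.0003 -0.0019  0.0044] pos [0.4739 0.0332 0.0224] yaw -0.03 turn -0.000591380858798285 tilt [0.0004 0.0009] t 11.05
time: 11.55
tool_pos: [0.476, 0.033, 0.1244]
tcp_rot: [2.218, 2.218, 0.008]
wrist_force: [-0.0, -0.1, -0.9]
width: 0.055
grip_force: 43.5
d [-0.0315  0.2293  0.026 ] pos [0.476  0.033  0.1244] yaw -0.01 turn  tilt [0.0002 0.0071] t 11.55
```

```bash
echo '[-0.007,0.046,0,0,-0.006,0.046,0,0,-0.006,0.046,0,0,-0.006,0.046,0,0,-0.006,0.046,0,0]' > m.json && python3 jog.py m.json; echo '[0,0,0.02,0,0,0,0,0,0,0,0,0]' > m.json && python3 jog.py m.json; python3 go.py .707 .0015 .03
python3 - <<'E'
from h import *
a=bot.read_camera("wrist"); i=bot.camera_info("wrist"); import pickle; pickle.dump(i,open("w4.pkl","wb")); cv2.imwrite("pics/w4.png",a[:,:,::-1])
E
```

```text
time: 12.18
tool_pos: [0.7034, 0.0018, 0.1184]
tcp_rot: [-2.22, -2.219, 0.004]
wrist_force: [0.1, 0.1, -0.0]
width: 0.055
grip_force: 43.6
time: 12.55
tool_pos: [0.7012, 0.0023, 0.0997]
tcp_rot: [-2.219, -2.22, 0.004]
wrist_force: [-0.4, 0.7, -0.2]
width: 0.056
grip_force: 43.7
d [-0.0008  0.006   0.0697] pos [0.7012 0.0023 0.0997] yaw 0.01 turn  tilt [ 0.0001 -0.0034] t 12.55
```

View pics/w4.png

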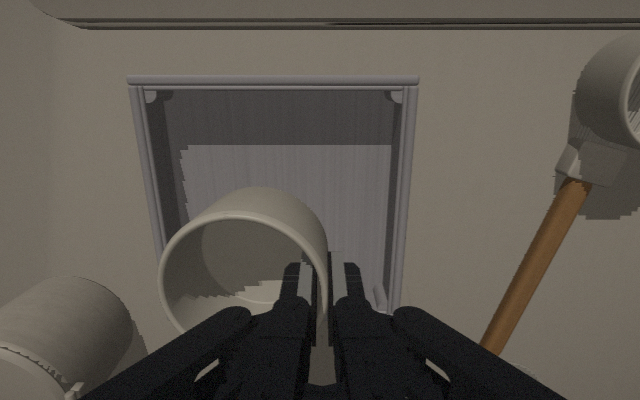

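The ramekin is held by its right rim. The tray's +y edge runs from (128,79) to (418,79), and it looks square to the tool.

Run:
```python
from h import *
import pickle; i=pickle.load(open("w4.pkl","rb"))
print([ray(i,p,.03) for p in [(128,76),(418,76),(128,86),(418,86)]])
```

```text
[array([0.5913, 0.0875]), array([0.7593, 0.0875]), array([0.5903, 0.082 ]), array([0.7598, 0.0819])]
```

```bash
echo '[0,0.007,0.03,0,0,0,0.03,0,0,0,0.006,0,0,0,0,0]' > m.json && python3 jog.py m.json; echo '[0,0,0.003,0,0,0,0.002,0,0,0,0,0]' > m.json && python3 jog.py m.json
```

```text
time: 13.1
tool_pos: [0.7101, 0.0022, 0.0359]
tcp_rot: [2.221, 2.222, 0.0]
wrist_force: [1.3, -0.1, -0.2]
width: 0.055
grip_force: 43.7
time: 13.48
tool_pos: [0.7106, 0.0021, 0.0308]
tcp_rot: [2.221, 2.221, 0.001]
wrist_force: [-0.8, -0.1, -1.6]
width: 0.052
grip_force: 43.7
```

```bash
echo '[0,0,0.003,0,0,0,0,0]' > m.json && python3 jog.py m.json;  echo '[0,0,0.002,0,0,0,0,0]' > m.json && python3 jog.py m.json
```

```text
time: 13.72
tool_pos: [0.7107, 0.002, 0.0275]
tcp_rot: [2.221, 2.221, 0.001]
wrist_force: [-0.4, -0.1, 0.8]
width: 0.058
grip_force: 44.0
time: 13.98
tool_pos: [0.7114, 0.0021, 0.0264]
tcp_rot: [2.22, 2.22, 0.002]
wrist_force: [1.0, 0.5, 4.4]
width: 0.055
grip_force: 46.0
```

Contact felt (+4.4 N), so I'll release and lift.

```bash
echo '[0,0,0,0,0,0,0,0,0,0,0,0]' > m.json && python3 jog.py m.json 0.35; echo '[0,0,-0.02,0,0,0,-0.04,0,0,0,-0.06,0,0,0,-0.06,0,0,0,-0.06,0]' > m.json && python3 jog.py m.json; echo '[0,0,-0.01,0,0,0,0,0]' > m.json && python3 jog.py m.json
python3 go.py .46 -.289 .27 0
python3 - <<'E'
from h import *
cv2.imwrite("pics/s5.png",cv2.resize(bot.read_camera("scene")[120:300,100:420,::-1],(800,450)))
E
```

```text
time: 14.35
tool_pos: [0.7097, 0.0021, 0.0246]
tcp_rot: [-2.221, -2.221, 0.001]
wrist_force: [-0.4, 0.4, 0.2]
width: 0.347
grip_force: 0.0
time: 14.98
tool_pos: [0.7102, 0.0021, 0.2692]
tcp_rot: [2.22, 2.22, 0.002]
wrist_force: [0.8, 0.1, 0.2]
width: 0.352
grip_force: 0.0
time: 15.22
tool_pos: [0.711, 0.002, 0.2781]
tcp_rot: [2.219, 2.219, 0.004]
wrist_force: [-0.9, 0.2, -0.2]
width: 0.352
grip_force: 0.0
d [-0.291  -0.251   0.0071] pos [0.711  0.002  0.2781] yaw -0.0 turn -1.7951371353852608e-05 tilt [-0.0001  0.0041] t 15.225
```

View pics/s5.png

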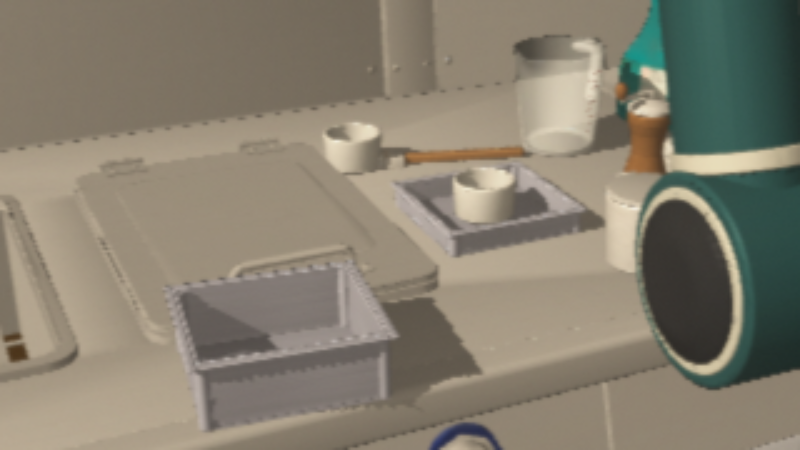

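Ramekin is upright in the tray, at about (484,195) in the crop, and the tub is at (280,340) with no spoon lying outside it. Before fetching the lid I'll measure the tub's rim by code from the wrist camera above it.

Scaled: 0.1 rad / 6.2832 = 0.0159.

```bash
echo '[0.047,-0.04,-0.004,0,0.047,-0.04,-0.004,0,0.047,-0.04,-0.004,0,0.047,-0.04,-0.004,0,0.047,-0.04,-0.004,0]' > m.json && python3 jog.py m.json 1.0; echo '[0.047,-0.04,0,0,0.047,-0.04,0,0,0,0,0,0.0159,0,0,0,0,0,0,0,0]' > m.json && python3 jog.py m.json
cat > tub.py <<'E'
from h import *
i=bot.camera_info("wrist"); im=bot.read_camera("wrist"); cv2.imwrite("pics/tub.png",im[:,:,::-1])
import pickle; pickle.dump(i,open("tub.pkl","wb"))
h=cv2.cvtColor(im,cv2.COLOR_RGB2HSV); 
c=proj(i,[.433,.319,.065]); print("centre px",c)
for p in [(.433,.319,.003),(.433,.235,.065),(.433,.21,0),(.433,.403,.065),(.35,.319,.065),(.3,.319,.0)]:
    u,v=proj(i,p).astype(int); print(p,(u,v),h[v,u] if 0<=v<400 and 0<=u<640 else None)
E
python3 tub.py; python3 go.py .433 .33 .3 -6
```

```text
time: 15.9
tool_pos: [0.5075, 0.2378, 0.2923]
tcp_rot: [-2.22, -2.22, 0.007]
wrist_force: [0.5, 0.3, 0.0]
width: 1.0
grip_force: 0.0
time: 16.52
tool_pos: [0.4301, 0.3303, 0.2937]
tcp_rot: [-2.329, -2.108, 0.004]
wrist_force: [0.2, -0.1, 0.1]
width: 0.999
grip_force: 0.0
centre px [324.2551 170.3575]
(0.433, 0.319, 0.003) (np.int64(324), np.int64(158)) [  4  19 110]
(0.433, 0.235, 0.065) (np.int64(331), np.int64(239)) [  9  15 119]
(0.433, 0.21, 0) (np.int64(331), np.int64(235)) [ 17  12 150]
(0.433, 0.403, 0.065) (np.int64(316), np.int64(90)) [ 5 16 95]
(0.35, 0.319, 0.065) (np.int64(249), np.int64(177)) [40 12 64]
(0.3, 0.319, 0.0) (np.int64(221), np.int64(167)) [ 0  4 61]
d [ 0.      0.0026 -0.0059] pos [0.4304 0.3302 0.2941] yaw -5.73 turn 0.00471221968402058 tilt [-0.0015 -0.0016] t 16.575
```

```bash
cat > rect.py <<'E'
from h import *
import pickle
def lines(im,i,c,z,minlen=.05,half=.12,s=.0005):
    """rectify the plane at height z about c and list long straight segments there (world, c-centred, mm)"""
    n=int(2*half/s); w=np.array([[c[0]-half,c[1]-half],[c[0]+half,c[1]-half],[c[0]+half,c[1]+half],[c[0]-half,c[1]+half]])
    px=np.float32([proj(i,[*p,z]) for p in w]); H=cv2.getPerspectiveTransform(px,np.float32([[0,0],[n,0],[n,n],[0,n]]))
    g=cv2.createCLAHE(3,(4,4)).apply(cv2.cvtColor(cv2.warpPerspective(im,H,(n,n)),cv2.COLOR_BGR2GRAY)); g=cv2.GaussianBlur(g,(0,0),1.5)
    for a,b,cc,d in cv2.createLineSegmentDetector().detect(g)[0][:,0]:
        p=np.array([[a,b],[cc,d]])*s-half; L=np.linalg.norm(p[1]-p[0])
        if L>minlen:
            t=p[1]-p[0]; ang=np.degrees(np.arctan2(t[1],t[0]))%180
            yield p.round(4)*1000, L*1000, ang
    return
if __name__=="__main__":
    im=cv2.imread("pics/tub.png"); i=pickle.load(open("tub.pkl","rb"))
    for p,L,a in sorted(lines(im,i,(.433,.319),.065),key=lambda r:(abs(r[2]-90)<45,r[0].mean(0)[1] if abs(r[2]-90)>45 else r[0].mean(0)[0])): print(p.ravel(),round(L),round(a,1))
E
python3 rect.py
```

```text
[ 11.2 -84.8 -62.4 -76.8] 74 173.8
[ 60.9 -82.8 -49.7 -70.5] 111 173.6
[-74.1 -65.8 -14.  -72. ] 60 174.1
[ 77.8  72.6 -59.1  87.8] 138 173.7
[-23.5  85.9  66.6  76.1] 91 173.8
[ 88.5  75.5 -31.7  89.9] 121 173.2
[-85.1 -39.  -72.2  70.8] 111 83.3
[-64.6  89.1 -82.  -65.9] 156 83.6
[-60.9  80.2 -76.2 -57.3] 138 83.7
[-59.1  18.4 -51.7  81. ] 63 83.3
[ -5.2  11.1 -11.4 -44.2] 56 83.7
[ 61.5   5.5  55.  -50.2] 56 83.4
[68.4 67.8 61.7 12.7] 56 83.1
[ 62.8 -72.7  74.7  33.5] 107 83.6
[ 66.8 -74.7  83.3  72.8] 148 83.6
[ 82.9  18.9  71.2 -90.9] 110 83.9
[  83.2 -119.7   83.     4.7] 124 90.1
[  85.4  -57.2   85.2 -118.4] 61 89.9
[ 85.2  18.4  85.5 -46.6] 65 90.2
[  87.9 -119.7   88.2   53.4] 173 89.9
```

Run:
```python
from h import *
import pickle
from scipy.ndimage import map_coordinates
im=cv2.imread("pics/tub.png"); i=pickle.load(open("tub.pkl","rb")); g=cv2.cvtColor(im,cv2.COLOR_BGR2GRAY).astype(float)
t=np.radians(-6.4); ex=np.array([np.cos(t),np.sin(t)]); ey=np.array([-ex[1],ex[0]]); c=np.array([.4333,.319])
def prof(along,across,vals,us):
    return [np.mean([map_coordinates(g,[[q[1]],[q[0]]],order=1)[0] for u in us for q in [proj(i,[*(c+v*across/1000+u*along/1000),.065])]]) for v in vals]
us=np.arange(-50,51,5)
for s in (-1,1):
    v=np.arange(68,98)*s; print("v",s,*[f"{abs(a)}:{b:.0f}" for a,b in zip(v,prof(ex,ey,v,us))])
for s in (-1,1):
    v=np.arange(62,92)*s; print("u",s,*[f"{abs(a)}:{b:.0f}" for a,b in zip(v,prof(ey,ex,v,us))])
```

```text
v -1 68:119 69:117 70:118 71:118 72:119 73:118 74:133 75:138 76:109 77:110 78:134 79:130 80:125 81:124 82:120 83:116 84:98 85:83 86:83 87:83 88:84 89:83 90:83 91:84 92:84 93:83 94:84 95:84 96:84 97:85
v 1 68:80 69:81 70:81 71:81 72:81 73:81 74:81 75:81 76:81 77:81 78:81 79:81 80:76 81:98 82:131 83:100 84:91 85:115 86:120 87:126 88:129 89:131 90:136 91:139 92:142 93:142 94:142 95:142 96:142 97:142
u -1 62:57 63:56 64:57 65:57 66:57 67:57 68:57 69:64 70:86 71:110 72:107 73:92 74:109 75:120 76:121 77:121 78:122 79:120 80:102 81:70 82:65 83:67 84:67 85:67 86:67 87:66 88:65 89:64 90:64 91:63
u 1 62:72 63:72 64:72 65:75 66:76 67:76 68:76 69:76 70:84 71:109 72:113 73:102 74:112 75:122 76:124 77:123 78:122 79:121 80:113 81:97 82:90 83:92 84:96 85:99 86:101 87:104 88:108 89:111 90:113 91:113
```

Tub rim measured: centre (0.4337, 0.3226), yaw -6.4°. The inner and outer spans match the drawing at 154/175 and 140/161 mm. Next, the lid.

Scaled: -0.1 rad / 6.2832 = -0.0159.

```bash
python3 go.py .4895 -.275 .27 0; echo '[-0.06,0,0,-0.0159,-0.06,0,0,0,-0.06,0.005,0,0,-0.06,0.005,0,0,-0.06,0.005,0,0]' > m.json && python3 jog.py m.json 1.0; echo '[-0.06,0.008,0,0,-0.06,0.008,0,0,-0.06,0.008,0.005,0,-0.06,0.008,0.005,0,-0.06,0.008,0.005,0]' > m.json && python3 jog.py m.json ; echo '[0,0,0,0,0,0,0,0]' > m.json && python3 jog.py m.json; python3 go.py .4895 -.275 .27 0
```

```text
d [-0.5962  0.1193  0.0248] pos [0.4304 0.3302 0.2941] yaw -5.73 turn -0.10000753543563934 tilt [-0.0015 -0.0016] t 16.575
time: 17.2
tool_pos: [0.4392, 0.0286, 0.2953]
tcp_rot: [2.222, 2.22, 0.001]
wrist_force: [-0.1, -0.3, -0.2]
width: 1.002
grip_force: 0.0
time: 17.82
tool_pos: [0.4787, -0.2718, 0.28]
tcp_rot: [2.223, 2.22, 0.001]
wrist_force: [0.5, 0.8, -0.1]
width: 0.997
grip_force: 0.0
time: 18.08
tool_pos: [0.4786, -0.2691, 0.2797]
tcp_rot: [-2.222, -2.218, -0.0]
wrist_force: [0.7, 0.6, 0.0]
width: 0.998
grip_force: 0.0
d [-0.0059  0.0109  0.0097] pos [ 0.4786 -0.2691  0.2797] yaw -0.1 turn -0.0018321973340362785 tilt [ 0.0014 -0.0011] t 18.075
```

Run:
```python
from h import *
import pickle
from rect import lines
i=bot.camera_info("wrist"); im=bot.read_camera("wrist")[:,:,::-1].copy(); cv2.imwrite("pics/lid.png",im); pickle.dump(i,open("lid.pkl","wb"))
print("lid plane")
for p,L,a in sorted(lines(im,i,(.4895,-.289),.002,.04),key=lambda r:(abs(r[2]-90)<45,r[0].mean(0)[1] if abs(r[2]-90)>45 else r[0].mean(0)[0])): print(p.ravel(),round(L),round(a,1))
print("bar plane")
for p,L,a in lines(im,i,(.4895,-.289),.025,.015,.04,.0003): print(p.ravel(),round(L),round(a,1))
```

```text
lid plane
[ 119.1 -117.5  -34.1 -117.2] 153 179.9
[-92.2 -93.8 119.1 -94.1] 211 179.9
[-119.7  -78.6  -77.2  -78.6] 43 180.0
[ 75.3 -78.1 119.1 -78.2] 44 179.9
[-55.9 -72.7  31.6 -73.3] 88 179.6
[ 24.7 -70.1 -56.  -69.4] 81 179.4
[-82.8 -69.7 -81.4  44.7] 114 89.3
[ -3.3 -25.9  -2.9  20.3] 46 89.4
[  1.3  27.8   0.7 -29.1] 57 89.4
[ 62.3  43.4  61.9 -60.9] 104 89.8
[ 65.1 -17.8  65.7  44.7] 63 89.5
[ 79.3   4.7  78.8 -51.6] 56 89.6
bar plane
[  0.6  32.6   0.1 -21.4] 54 89.4
[ -3.7 -18.8  -3.4  33.7] 53 89.7
[ 5.2 12.7  2.4 34. ] 21 97.6
[16.1 37.3 39.3 37.4] 23 0.3
[ -6.2  -1.2  -6.4 -21.8] 21 89.6
```

```bash
cat > prof.py <<'E'
from h import *
from scipy.ndimage import map_coordinates
def prof(g,i,c,z,yaw,axis,vals,us):
    t=np.radians(yaw); ex=np.array([np.cos(t),np.sin(t)]); ey=np.array([-ex[1],ex[0]]); al,ac=(ex,ey) if axis=="y" else (ey,ex)
    r=[]
    for v in vals:
        q=np.array([proj(i,[*(c+v*ac/1000+u*al/1000),z]) for u in us]); r.append(np.mean(map_coordinates(g,[q[:,1],q[:,0]],order=1)))
    print(axis,*[f"{a}:{b:.0f}" for a,b in zip(vals,r)])
E
python3 - <<'E'
from prof import *
import pickle
g=cv2.cvtColor(cv2.imread("pics/lid.png"),cv2.COLOR_BGR2GRAY).astype(float); i=pickle.load(open("lid.pkl","rb")); c=np.array([.4895,-.289])
prof(g,i,c,.002,-.4,"y",range(72,104),range(-55,-25,3))
prof(g,i,c,.002,-.4,"y",range(72,104),range(20,50,3))
prof(g,i,c,.002,-.4,"y",range(-104,-66),range(-55,-25,3))
prof(g,i,c,.002,-.4,"y",range(-104,-66),range(10,50,3))
prof(g,i,c,.025,-.4,"y",range(-45,50),[-3,-2,-1])
prof(g,i,c,.025,-.4,"x",range(-12,14),range(-10,20,2))
prof(g,i,c,.002,-.4,"x",range(-90,-76),range(-30,30,4))
prof(g,i,c,.002,-.4,"x",range(70,90),range(-50,-10,4))
E
```

```text
y 72:175 73:158 74:148 75:144 76:142 77:142 78:142 79:142 80:143 81:142 82:142 83:141 84:141 85:142 86:144 87:150 88:149 89:143 90:133 91:132 92:132 93:132 94:132 95:132 96:132 97:131 98:132 99:131 100:132 101:131 102:131 103:131
y 72:99 73:99 74:101 75:103 76:104 77:103 78:104 79:103 80:103 81:103 82:104 83:104 84:104 85:104 86:103 87:103 88:103 89:94 90:89 91:89 92:89 93:89 94:89 95:89 96:89 97:89 98:89 99:88 100:89 101:89 102:89 103:89
y -104:133 -103:134 -102:134 -101:135 -100:136 -99:136 -98:137 -97:138 -96:139 -95:140 -94:133 -93:130 -92:129 -91:130 -90:132 -89:133 -88:133 -87:133 -86:133 -85:132 -84:132 -83:133 -82:135 -81:135 -80:135 -79:136 -78:137 -77:137 -76:138 -75:139 -74:139 -73:131 -72:113 -71:114 -70:124 -69:136 -68:136 -67:137
y -104:131 -103:132 -102:133 -101:134 -100:135 -99:136 -98:136 -97:137 -96:138 -95:138 -94:135 -93:130 -92:128 -91:129 -90:131 -89:132 -88:131 -87:129 -86:131 -85:132 -84:132 -83:132 -82:133 -81:134 -80:134 -79:134 -78:134 -77:134 -76:134 -75:134 -74:134 -73:131 -72:105 -71:111 -70:127 -69:133 -68:134 -67:134
y -45:140 -44:142 -43:140 -42:140 -
[... 386 characters left out ...]
7 12:148 13:148 14:149 15:148 16:148 17:149 18:150 19:149 20:150 21:154 22:158 23:163 24:166 25:170 26:176 27:178 28:175 29:171 30:168 31:165 32:161 33:155 34:147 35:144 36:148 37:150 38:150 39:151 40:152 41:152 42:151 43:151 44:152 45:152 46:153 47:151 48:146 49:136
x -12:148 -11:149 -10:149 -9:148 -8:147 -7:146 -6:141 -5:136 -4:137 -3:144 -2:148 -1:145 0:137 1:120 2:106 3:100 4:102 5:114 6:134 7:143 8:145 9:145 10:144 11:145 12:145 13:144
x -90:128 -89:128 -88:129 -87:129 -86:129 -85:129 -84:129 -83:131 -82:140 -81:147 -80:150 -79:151 -78:151 -77:151
x 70:136 71:137 72:138 73:138 74:137 75:137 76:139 77:139 78:139 79:136 80:130 81:129 82:128 83:129 84:129 85:129 86:129 87:129 88:129 89:129
```

Units first: turns go in shares of 360 degrees. So 0.005 rad / 6.2832 = 0.0008.

```bash
python3 go.py .4883 -.2878 .06 -.4;echo '[-0.009,0.005,0.05,0.0008,-0.009,0.005,0.05,0,0,0,0.06,0,0,0,0.05,0,0,0,0.01,0]' > m.json && python3 jog.py m.json 0.5; echo '[0,0,0,0]' > m.json && python3 jog.py m.json; python3 go.py .4883 -.2878 .007 -.4
```

```text
d [-0.0197  0.0095  0.22  ] pos [ 0.4789 -0.2683  0.2801] yaw -0.03 turn 0.006505113899873516 tilt [ 0.0009 -0.0005] t 18.125
time: 18.75
tool_pos: [0.4864, -0.2833, 0.0568]
tcp_rot: [-2.219, -2.213, 0.002]
wrist_force: [0.1, -0.1, 0.5]
width: 0.498
grip_force: 0.0
time: 18.88
tool_pos: [0.4898, -0.286, 0.0611]
tcp_rot: [2.225, 2.217, 0.0]
wrist_force: [-0.2, -0.7, 0.2]
width: 0.498
grip_force: 0.0
d [-0.0018 -0.0015  0.0541] pos [ 0.4898 -0.286   0.0611] yaw -0.2 turn 0.003434226651929606 tilt [-0.0001  0.0003] t 18.875
```

Scaled: 0.003 rad / 6.2832 = 0.0005.

```bash
echo '[-0.002,-0.001,0.03,0.0005,0,0,0.015,0,0,0,0.006,0,0,0,0,0,0,0,0,0]' > m.json && python3 jog.py m.json; python3 go.py .4883 -.2878 .007 -.4
```

```text
time: 19.5
tool_pos: [0.489, -0.2891, 0.0103]
tcp_rot: [2.229, 2.211, 0.001]
wrist_force: [-0.4, -1.1, 1.0]
width: 0.5
grip_force: 0.0
d [ 0.0013 -0.0007  0.0033] pos [ 0.489  -0.2891  0.0103] yaw -0.46 turn -0.000993104103274689 tilt [-0.0009  0.0014] t 19.5
```

```bash
echo '[0.001,-0.001,0.003,0,0,0,0,0,0,0,0,0]' > m.json && python3 jog.py m.json; echo '[0,0,0,0,0,0,0,0,0,0,0,0,0,0,0,0,0,0,0,0]' > m.json && python3 jog.py m.json 0.0 100; python3 go.py .4883 -.2878 .007 -.4; echo '[0,0,-0.01,0,0,0,-0.03,0,0,0,-0.05,0,0,0,-0.05,0,0,0,-0.05,0]' > m.json && python3 jog.py m.json;echo '[0,0,-0.05,0,0,0,-0.03,0,0,0,0,0,0,0,0,0]' > m.json && python3 jog.py m.json; python3 go.py .4883 -.2878 .3 -.4
```

```text
time: 19.88
tool_pos: [0.4873, -0.2876, 0.0063]
tcp_rot: [2.23, 2.213, -0.0]
wrist_force: [0.5, -0.3, 0.4]
width: 0.501
grip_force: 0.0
time: 20.5
tool_pos: [0.4874, -0.2877, 0.0065]
tcp_rot: [2.23, 2.212, 0.0]
wrist_force: [-0.4, 0.3, 2.6]
width: 0.043
grip_force: 98.1
d [-0.0001  0.0009 -0.0005] pos [ 0.4874 -0.2877  0.0065] yaw -0.46 turn -0.0009968023346280663 tilt [-0.0001  0.0002] t 20.5
time: 21.12
tool_pos: [0.4868, -0.2874, 0.1979]
tcp_rot: [-2.23, -2.212, 0.0]
wrist_force: [0.9, -0.4, -1.8]
width: 0.045
grip_force: 98.1
time: 21.62
tool_pos: [0.4864, -0.2871, 0.2745]
tcp_rot: [-2.228, -2.211, 0.001]
wrist_force: [1.0, -0.4, -1.9]
width: 0.036
grip_force: 98.1
d [-0.0007  0.0019 -0.0255] pos [ 0.4864 -0.2871  0.2745] yaw -0.46 turn -0.001017886403260837 tilt [ 0.0014 -0.0022] t 21.625
```

Run:
```python
from prof import *
from rect import lines
i=bot.camera_info("wrist"); s=bot.read_state(); im=bot.read_camera("wrist")[:,:,::-1].copy(); cv2.imwrite("pics/held.png",im)
import pickle; pickle.dump((i,s),open("held.pkl","wb"))
c=s["tool_pos"][:2]; z=s["tool_pos"][2]-.0065+.002
for p in [(-81,88),(81,88),(-81,-88),(81,-88),(-81,0),(81,0)]: print(p,proj(i,[c[0]+p[0]/1000,c[1]+p[1]/1000,z]))
for p,L,a in sorted(lines(im,i,c,z,.03),key=lambda r:(abs(r[2]-90)<45,r[0].mean(0)[1] if abs(r[2]-90)>45 else r[0].mean(0)[0])): print(p.ravel(),round(L),round(a,1))
```

```text
(-81, 88) [111.9975  68.3295]
(81, 88) [520.2209  64.7158]
(-81, -88) [175.0931 404.1283]
(81, -88) [465.3376 402.8168]
(-81, 0) [148.8633 264.5315]
(81, 0) [488.1332 262.3875]
[104.7 -85.5  70.3 -85.5] 34 180.0
[ 70.3 -85.4  20.3 -85.1] 50 179.7
[-14.7 -85.  -59.7 -84.7] 45 179.6
[ -76.6  -84.5 -119.7  -84.4] 43 179.9
[ -44.   -22.9 -120.2  -74. ] 92 33.8
[ 80.9 -47.   47.  -23.7] 41 145.4
[119.1  21.9  86.6  21.5] 33 0.8
[ 13.4  69.1 -52.8  69. ] 66 0.1
[-25.3  72.   42.2  71.9] 68 180.0
[-41.6  87.7  52.2  86.7] 94 179.4
[-110.3   98.7  -75.3   93.9] 35 172.1
[ 84.1 110.9 119.1 110.3] 35 179.1
[-118.4  112.4   82.8  110.8] 201 179.5
[-79.9 -45.3 -79.   72.8] 118 89.5
[-64.9  16.6 -65.4 -25.9] 42 89.4
[-64.5  55.3 -65.1  17.8] 37 89.2
[ -8.8 -45.3 -14.8 -84.1] 39 81.2
[ -1.6 -47.8   0.5  -3.4] 44 87.3
[  3.8  24.1   4.  -47.2] 71 90.2
[ 65.6  59.7  65.2 -33.4] 93 89.8
[ 67.6 -14.7  68.   27.2] 42 89.4
[ 81.9  16.6  81.9 -48.4] 65 90.1
[ 90.  -11.6  89.9 -51.6] 40 89.8
[116.4  92.8 118.4  53.4] 39 93.0
```

Scaled: 0.05 rad / 6.2832 = 0.008.

```bash
echo '[0.02,0.004,-0.01,0,0.04,0.008,-0.005,0,0.045,0.008,0,0,0.045,0.008,0,0,0.045,0.008,0,0]' > m.json && python3 jog.py m.json; echo '[0.045,0.005,0,0,0.045,0,0,0,0.045,-0.01,0,0,0.045,-0.015,0,0,0.045,-0.015,0,0]' > m.json && python3 jog.py m.json;echo '[0.045,-0.015,0,0,0.045,-0.015,0,0,0.045,-0.015,0,0,0.03,-0.01,0,0.008,0.015,-0.005,0,0.008]' > m.json && python3 jog.py m.json; python3 go.py .4326 .3235 .2 -6.4
```

```text
time: 22.3
tool_pos: [0.5244, -0.0904, 0.2904]
tcp_rot: [-2.229, -2.212, 0.001]
wrist_force: [0.9, -0.2, -2.0]
width: 0.043
grip_force: 98.1
time: 22.92
tool_pos: [0.4901, 0.1346, 0.2904]
tcp_rot: [-2.229, -2.212, 0.002]
wrist_force: [-0.3, 0.9, -1.5]
width: 0.041
grip_force: 98.1
time: 23.55
tool_pos: [0.4317, 0.3152, 0.2903]
tcp_rot: [-2.336, -2.099, 0.003]
wrist_force: [0.0, -0.9, -1.9]
width: 0.044
grip_force: 98.1
d [0.0084 0.0002 0.0903] pos [0.4317 0.3152 0.2903] yaw -6.13 turn 0.004763105490083852 tilt [-0.0007 -0.0022] t 23.55
```

Scaled: 0.004 rad / 6.2832 = 0.0006.

```bash
echo '[0.008,0,0.02,0.0006,0,0,0.04,0,0,0,0.03,0,0,0,0,0,0,0,0,0]' > m.json && python3 jog.py m.json; python3 go.py .4326 .3235 .13 -6.4
python3 - <<'E'
from prof import *
from rect import lines
import pickle
i=bot.camera_info("wrist"); s=bot.read_state(); im=bot.read_camera("wrist")[:,:,::-1].copy(); cv2.imwrite("pics/h2.png",im); 
c=s["tool_pos"][:2]
for z in (s["tool_pos"][2]-.0045,.065):
  print(z)
  for p,L,a in sorted(lines(im,i,c,z,.03),key=lambda r:(abs(r[2]-90)<45,r[0].mean(0)[1] if abs(r[2]-90)>45 else r[0].mean(0)[0])):
    t=np.radians(-6.4); M=np.array([[np.cos(t),np.sin(t)],[-np.sin(t),np.cos(t)]]); print((p@M.T).round(1).ravel(),round(L),round(a,1))
E
```

```text
time: 24.18
tool_pos: [0.4349, 0.3209, 0.2014]
tcp_rot: [-2.342, -2.094, -0.0]
wrist_force: [0.3, 0.4, -1.6]
width: 0.042
grip_force: 98.1
d [ 0.0023 -0.0026  0.0714] pos [0.4349 0.3209 0.2014] yaw -6.42 turn -0.00039646411604365994 tilt [0. 0.] t 24.175
0.196947249242881
[129.5 -84.9 -10.3 -85.1] 140 173.7
[-14.  -85.  -49.9 -85.1] 36 173.8
[128.4 -78.6  46.8 -22.7] 99 139.2
[124.5 -41.9  84.1 -46.5] 41 0.1
[-43.1 -22.7 -79.2 -47.1] 44 27.8
[-120.8    0.5  -81.1   27.2] 48 27.5
[ 12.7  69.5 -53.3  68.9] 66 174.1
[-53.   71.9  41.9  72.2] 95 173.8
[16.3 87.6 67.3 87.1] 51 173.1
[-19.   87.6  16.2  87.6] 35 173.5
[-73.1 111.6 107.4 111.6] 181 173.6
[-111.9  -33.  -108.3  -65.9] 33 89.8
[-129.1   77.3 -120.5  106.6] 31 67.2
[-79.8 -46.6 -79.3  72.6] 119 83.4
[ -9.  -49.  -14.  -83.7] 35 75.4
[ -1.2 -47.5   0.2  -2.1] 45 81.8
[  3.6 -16.8   4.5 -47.1] 30 85.3
[ 65.2  60.3  65.5 -33.2] 94 83.8
[ 67.8 -19.8  67.8  60. ] 80 83.6
[81.3 74.1 81.7 10.1] 64 83.9
0.065
[32.3 57.9 -5.5 57.5] 38 174.2
[-94.8  61.8  78.9  62.6] 174 173.8
[  -6.8   57.8 -100.9   56.6] 94 174.3
[-38.9  91.6 109.7  91.4] 149 173.5
[-120.6   91.2  -67.7   91.7] 53 174.1
[ -31.2  -77.5  -37.9 -111.8] 35 72.6
[ -20.8 -106.6  -16.6  -73.5] 33 76.3
[  -6.3  -76.1   -7.4 -117.3] 41 82.0
[ -4.5 -74.   -3.2 -20.7] 53 82.3
[  10.7 -119.4    9.4  -72.8] 47 85.2
[  5.1 -20.1   6.3 -75.4] 55 84.8
[  18.7  -64.2   24.1 -107.1] 43 90.7
[ 22.5 -71.4  14.8 -39. ] 33 97.0
[  41.6 -112.1   34.6  -76.9] 36 94.8
[ 122.4  -41.3  122.9 -106.8] 65 84.1
[ 126.5 -106.3  126.2  -57.9] 48 83.9
```

Run:
```python
from prof import *
i=bot.camera_info("wrist"); s=bot.read_state(); g=cv2.cvtColor(cv2.imread("pics/h2.png"),cv2.COLOR_BGR2GRAY).astype(float)
prof(g,i,s["tool_pos"][:2],.065,-6.4,"y",range(58,104),range(-50,51,5))
for v in (.2,.6): pass
```

```text
y 58:123 59:134 60:134 61:130 62:123 63:113 64:110 65:111 66:111 67:111 68:111 69:111 70:111 71:112 72:112 73:112 74:112 75:112 76:112 77:112 78:112 79:112 80:113 81:113 82:112 83:113 84:113 85:113 86:113 87:113 88:113 89:111 90:114 91:118 92:104 93:104 94:104 95:104 96:104 97:104 98:104 99:104 100:103 101:103 102:103 103:103
```

```bash
echo '[0.002,-0.002,0.02,0,0,0,0.03,0,0,0,0.02,0,0,0,0,0,0,0,0,0]' > m.json && python3 jog.py m.json; python3 go.py .4328 .3232 .0915 -6.4
```

```text
time: 24.85
tool_pos: [0.4342, 0.324, 0.1332]
tcp_rot: [2.342, 2.093, 0.005]
wrist_force: [0.8, 0.4, -2.5]
width: 0.042
grip_force: 98.1
d [-0.001  -0.0014  0.0417] pos [0.4342 0.324  0.1332] yaw -6.42 turn -0.00035925717852913763 tilt [0.0021 0.0024] t 24.85
```

```bash
echo '[-0.001,-0.001,0.015,0,0,0,0.015,0,0,0,0.006,0,0,0,0,0,0,0,0,0]' > m.json && python3 jog.py m.json; python3 go.py .4328 .3232 .0915 -6.4
```

```text
time: 25.48
tool_pos: [0.432, 0.3225, 0.0954]
tcp_rot: [2.342, 2.094, 0.0]
wrist_force: [0.6, -0.6, -1.5]
width: 0.044
grip_force: 98.1
d [0.0008 0.0007 0.0039] pos [0.432  0.3225 0.0954] yaw -6.41 turn -0.00023785264371278814 tilt [0.0002 0.0002] t 25.475
```

```bash
echo '[0.001,0.001,0.003,0,0,0,0,0,0,0,0,0,0,0,0,0,0,0,0,0]' > m.json && python3 jog.py m.json; python3 go.py .4328 .3232 .0915 -6.4
python3 - <<'E'
from h import *
s=bot.read_camera("scene"); t=bot.read_camera("top"); cv2.imwrite("pics/s6.png",s[:,:,::-1]); cv2.imwrite("pics/t6.png",t[:,:,::-1])
a=cv2.resize(s[190:310,140:300],(800,600),interpolation=cv2.INTER_CUBIC)[:, :, ::-1]
b=cv2.resize(t[155:255,150:400],(800,320),interpolation=cv2.INTER_CUBIC)[:,:,::-1]
cv2.imwrite("pics/f.png",np.vstack([cv2.resize(a,(480,360)).repeat(1,0),np.zeros((0,480,3),np.uint8)]) if 0 else np.vstack([np.hstack([cv2.resize(a,(466,350)),np.zeros((350,134,3),np.uint8)]),cv2.resize(b,(600,240))]))
E
```

```text
time: 26.1
tool_pos: [0.433, 0.3232, 0.0924]
tcp_rot: [2.342, 2.094, 0.0]
wrist_force: [-0.4, 0.8, -0.4]
width: 0.046
grip_force: 98.1
d [-0.     -0.0002  0.0009] pos [0.433  0.3232 0.0924] yaw -6.42 turn -0.00027983457843205883 tilt [0.0001 0.0001] t 26.1
```

View pics/f.png

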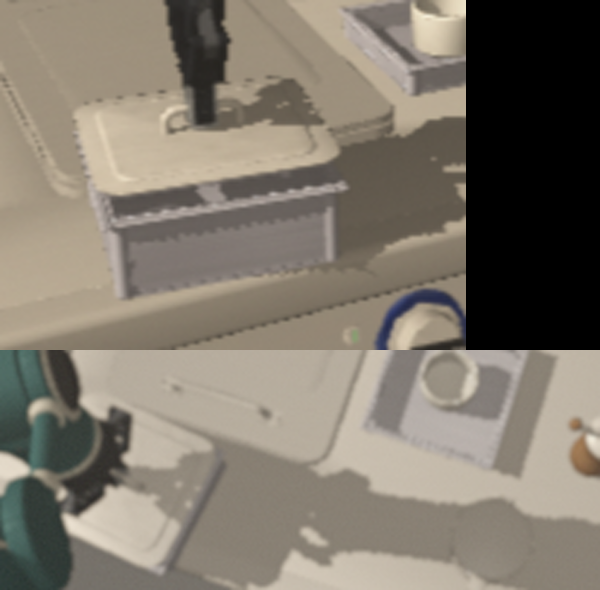

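The final view shows the lid level over the tub with an even gap. The front rim corners are at about (107,222) and (346,186), and the ramekin is upright in the tray. I'll check the centring numerically in the scene camera.

```bash
python3 - <<'E'
from h import *
i=bot.camera_info("scene"); t=np.radians(-6.4); M=np.array([[np.cos(t),-np.sin(t)],[np.sin(t),np.cos(t)]])
f=lambda p:((p[0]-140)*466/160,(p[1]-190)*350/120)
for n,c,z in [("tub",(.4337,.3226),.065),("lid",(.4337,.3226),.087)]:
    for k in [(-81,-88),(-81,88),(81,88),(81,-88)]:
        print(n,k,np.round(f(proj(i,[*(np.array(c)+M@np.array(k)/1000),z])),1))
E
python3 - <<'E'
# profiles of vertical columns (rim/lid front edges) in scene image, before and after
import cv2,numpy as np
for n in ("scene0","s6"):
    g=cv2.cvtColor(cv2.imread(f"pics/{n}.png"),cv2.COLOR_BGR2GRAY)
    for r in (262,272): print(n,"row",r,g[r,168:182], g[r-12,246:266])
    for u in (190,215,240): print(n,"col",u,list(enumerate(g[244:272,u],244))[0][0],g[244:272,u])
E
```

```text
tub (-81, -88) [344.  186.4]
tub (-81, 88) [ 96.1 226.8]
tub (81, 88) [ 68.7 128.6]
tub (81, -88) [290.3  97.5]
lid (-81, -88) [343.3 159.5]
lid (-81, 88) [ 93.3 198.6]
lid (81, 88) [ 66.  102.9]
lid (81, -88) [289.3  72.9]
scene0 row 262 [146 146 147 146 152 160 155 139 122 141 124  82  77  79] [152 151 151 150 151 152 157 165 157 142 127 103  84  83  83  83  83  83
  83  82]
scene0 row 272 [152 152 153 153 153 154 153 151 154 159 165 159 141 112] [ 90  90  90  91  90  91  99 100  92  82  81  84  85  84  84  84  84  85
  85  84]
scene0 col 190 244 [110 101  89  87  87  87  88  89  86  87  88  90  88  76  76  75  76  76
  93 159 145 148 113  91  90  92  91  90]
scene0 col 215 244 [114 115 114 114 114 111 112 115 121 134 135 136 139 139 138 135 145 149
 109  93  90  91  91  93 111 113 114 113]
scene0 col 240 244 [151 151 151 150 146 144 144 144 141 137 141 160 143 145 100  92  91  90
  91  90  94 110 116 114 115 113 115 114]
s6 row 262 [157 157 158 158 164 174 167 150 132 152 135  91  85  85] [82 81 81 81 80 81 84 86 86 86 85 86 88 89 89 90 89 89 89 89]
s6 row 272 [165 165 165 165 166 166 165 164 166 171 179 173 151 122] [ 99  99  99  98  98 100 107 107  99  89  88  91  91  90  90  91  91  90
  91  92]
s6 col 190 244 [187 187 189 190 191 190 193 189 192 192 187 149 103  83  82  83  85  86
 110 172 156 160 123 100  99 100  99  98]
s6 col 215 244 [179 184 188 182 188 189 187 159 111 114 116 121 146 150 148 136 156 161
 119 101 100 100 101 102 120 122 125 122]
s6 col 240 244 [181 184 182 158  96  84  85  81  83  84 100 167 155 155 108 100  99  99
 100  99 102 120 126 124 123 121 124 124]
```

Run:
```python
from h import *
import pickle
i=pickle.load(open("tub.pkl","rb")); im=cv2.imread("pics/tub.png"); h=cv2.cvtColor(im,cv2.COLOR_BGR2HSV)
m=((h[...,0]<15)&(h[...,1]>90)&(h[...,2]>35)).astype(np.uint8); n,l,st,c=cv2.connectedComponentsWithStats(m)
ok=False
for k in range(1,n):
    if st[k,4]>100: p=ray(i,c[k],.013); print(st[k],p); ok|=np.linalg.norm(p-[.4337,.3226])<.06
s=bot.read_state(); print(ok,s["tool_pos"],s["grip_force"])
if ok: print(bot.finish_job())
```

```text
[319 161  15  51 702] [0.4323 0.2852]
True [0.4329 0.3232 0.0923] 98.11628362283955
the job is handed in; nothing more can be done
None
```

The job is handed in: the spoon is in the tub, the ramekin stands upright in the tray, and the lid is still held level, centred and square about 2.1 cm above the tub's rim. By camera, the tub had not moved.

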